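# Shut and start the vacuum sealer

### The job

The lid of the vacuum sealer on the deli counter stands ajar. Using only your fingertips, push the lid fully shut, then push the latch at its left end (on your left as you face the sealer from the robot) all the way down, then the latch at its right end, and then press the large round start key right in and let it go. Do not press the two smaller keys, do not raise the lid, and leave everything else on the counter where it stands.

Things in the scene. Friction and masses are not known exactly. Their poses are not given: they have to be found in the camera images.
- sealer: white vacuum sealer, fixed to the counter, 200 (x) by 360 (y) mm. Origin: centre of its underside on the counter; x points from its front (robot side) to its back, y to its left end as the robot sees it, z up. Its front deck is 60 mm high; the steel lid lies behind the front deck, its hinge line along y at x = +75 mm, z = 65 mm. Beside each end of the lid stands a block 80 mm high that carries a latch.
- lid (a joint): hinge of the lid, rad: 0 = shut (its stop), grows as the lid is raised; starts at 0.15 to 0.30. It has a friction hinge and stays where it is left; about 3 N down on its front edge closes it.
- lid_lip (a point): point on the upper face of the steel lid (240 mm wide, 115 mm from hinge to front edge, 16 mm thick), midway across its width and 15 mm behind its front edge: where to push it down. When the lid is shut this point is at x = -25, y = 0, z = 80 mm in the sealer's frame. Turns with the lid.
- left_latch (a joint): left push latch, m: 0 = fully up, 0.010 = fully down (its stop); starts at 0 to 0.002. No spring: it stays where it is pushed. It moves under about 4 to 6 N down (more if pushed fast).
- left_latch_top (a point): centre of the top face of the left latch, a dark steel cap 38 (x) by 30 (y) mm at the left end of the lid (x = -10, y = +150 mm in the sealer's frame); top 94 mm above the counter when fully up, 84 mm when fully down. Moves with the latch.
- right_latch (a joint): right push latch, the same as the left: 0 = up, 0.010 m = fully down.
- right_latch_top (a point): centre of the top face of the right latch, the same cap at the right end of the lid (x = -10, y = -150 mm in the sealer's frame). Moves with the latch.
- start_key (a joint): start key, m: 0 = out, 0.005 = right in. A spring returns it; right in takes about 4 N.
- start_key_top (a point): centre of the top of the start key, the largest of the three black keys on the front deck: round, 28 mm across; top 72 mm above the counter when out. The three keys stand in a row 55 mm apart, 75 mm in front of the sealer's centre, and their places in the row change. Moves with the key.
- small_key (a joint): small round key, m: 0 = out, 0.005 = in; not to be pressed.
- small_key_top (a point): centre of the top of the small round black key, 14 mm across, top 72 mm above the counter.
- square_key (a joint): small square key, m: 0 = out, 0.005 = in; not to be pressed.
- square_key_top (a point): centre of the top of the small square black key, 14 by 14 mm, top 72 mm above the counter.
- jar: jar with a lid, 64 mm across, 85 mm tall, loose on the counter near the sealer; leave it. Origin: centre of its underside.
- tin: food tin, 60 mm across, 55 mm tall, loose near the sealer; leave it. Origin: centre of its underside.
- shaker: steel shaker, 44 mm across, 85 mm tall, loose near the sealer; leave it. Origin: centre of its underside.
- tub: open white tub 130 by 90 by 50 mm high, loose at the left of the sealer; leave it. Origin: centre of its underside.
- honing_steel: honing steel lying on the counter, 300 mm long along its x, 24 mm thick (guard 30 mm wide); leave it. Origin: under its middle.
- knife: boning knife with a yellow handle lying on the white cutting board, 290 mm long along its x, 18 mm thick; leave it. Origin: on its underside, near its middle.

How it is judged:
On the way, in this order (a step that is already met when the one before it is completed fails the run):
1. the lid is pushed shut (value of joint lid below 0.03 rad), for 0.1 s.
2. the left latch is pushed down (value of joint left_latch above 0.008 m), for 0.1 s.
3. the right latch is pushed down (value of joint right_latch above 0.008 m), for 0.1 s.
4. the start key is pressed in (value of joint start_key above 0.004 m), for 0.05 s.
At the end, for the whole second after the job is handed in: Lid shut within 0.03 rad, both latches at least 8 mm down of 10, all three keys out again (within 1 mm), every loose thing within 30 mm of where it stood (value of joint lid below 0.03 rad and value of joint each of left_latch, right_latch above 0.008 m and value of joint each of start_key, small_key, square_key below 0.001 m and not (distance of jar from where it was at the start of the episode above 0.03 m) and not (distance of tin from where it was at the start of the episode above 0.03 m) and not (distance of shaker from where it was at the start of the episode above 0.03 m) and not (distance of tub from where it was at the start of the episode above 0.03 m) and not (distance of honing_steel from where it was at the start of the episode above 0.03 m) and not (distance of knife from where it was at the start of the episode above 0.03 m)); the robot touches nothing.
It fails at once if a latch is pushed (over 5 mm) while the lid is not shut (over 0.04 rad), or the right latch (over 5 mm) before the left one is down (8 mm) ((value of joint lid above 0.04 rad and value of joint any of left_latch, right_latch above 0.005 m) or (value of joint right_latch above 0.005 m and value of joint left_latch below 0.008 m)).
It fails at once if the start key is pressed (over 2.5 mm) before both latches are down (8 mm) (value of joint start_key above 0.0025 m and value of joint any of left_latch, right_latch below 0.008 m).
It fails at once if one of the two smaller keys is pressed (over 2 mm) (value of joint any of small_key, square_key above 0.002 m).
It fails at once if the lid is raised (over 0.36 rad) (value of joint lid above 0.36 rad).
It fails at once if a loose thing is lifted, knocked or moved by more than 30 mm, or tipped (distance of any of jar, tin, shaker, tub, honing_steel, knife from where it was at the start of the episode above 0.03 m or angle between any of jar, tin, shaker, tub, honing_steel, knife's own z axis and vertical above 0.35 rad).
It also fails if it takes over 51 s, if anything falls off the work surface, if the arm or the gripper's body presses on something with over 40 N, if the wrist force passes 120 N, or if a joint passes its speed limit or range.

### The arm

A 7-joint arm with a two-finger parallel gripper is mounted at the origin on the work surface. World frame = base frame: x ahead of the robot, y to its left, z up, the work surface at z = 0. Lengths are in m, angles in rad, forces in N, time in s.
With the tool pointing down it reaches from about 0.4 to 0.875 m from the base axis. Payload 19.3 kg.
Tool frame: the origin (TCP) lies at the very end of the fingers, on their centre line; the grasp point (between the pads) lies 19 mm behind it (r.pinch_z is the distance from the TCP to the grasp point, in m); x points along the fingers, z is the direction in which the jaws open and shut, and the axes are right-handed (so a half turn about x gives the same grasp; the last joint's range is limited). The gripper opens to 85 mm and grips with 20 to 120 N. Pads are 22 mm wide; open, the fingers measure 114 mm over their backs; the gripper's body (76 mm by 85 mm) begins 54 mm behind the grasp point. The pads swing forward as they close: fully open they stand 13 mm farther back than shut.
Start: joints at [-1.392, 0.521, -0.036, 1.599, 0.021, 1.021, -0.113], TCP at [0.154, 0.606, 0.231] pointing down, gripper open.
Joint ranges: [-2.91, 2.91], [-0.3, 2.13], [-1.5, 1.42], [0.17, 2.43], [-1.26, 4.41], [0.16, 1.93], [-2.52, 2.52]. Speed limits (rad/s): [1.89, 1.89, 2.39, 2.39, 3.01, 3.01, 3.01].

### API

Orientations are given as a rotation vector (axis times angle).
In Python, from plant import r gives the robot as it stands.
- The arm moves only by the tool step_arm, never from a script. Its argument "rows" is a list of rows, each a list of 3 entries, a list of its own where there are three numbers: the shift along the tool's x, y, z in m, then the turn about the tool's x in rad, then the opening in per cent of the stroke, from 0 (shut) to 100 (fully open). A call has 1 to 10 rows; each row shifts and turns the commanded pose from where the row before left it, along the tool's axes as they then stand; what a row does not reach is not made up. A row lasts 1/10 s, in which the tool goes at most 50 mm and 8.59 degrees, less where a joint would pass 70% of its speed; a pose out of reach is approached as far as the arm can. A call is refused whole if a number of a shift passes 0.05 or a number of a turn 0.15, either way. A call with a gripper value outside its range is refused whole. The fingers move at their own pace and stop on an object; the grip force is fixed at half the most. Time passes only in rows, so rows that do not move let the fingers close. It gives the time, the measured TCP pose, the force and the opening at its end, in the units of the state.
- r.observe(): the state, without advancing time (a new reading comes with each control period).
- r.snapshot(name): name is "side" or "top"; returns the picture (420x560x3 uint8, red, green, blue); there is no depth.
- r.camera_model(name): a dict with "fx", "fy", "cx", "cy" (pixels), "R" (3x3) and "t" (3): a world point X has camera coordinates R X + t. Camera axes: x right, y down, z forward; pixel columns grow to the right and rows downward; lengths in m; the calibration is good to about 2 mm. A picture is of the moment at which its call begins. camera_model takes no time and is no camera call.
- r.close_job(): hands the job in, once; it reports no verdict.
Trained networks look in the newest picture that a camera, given by its name, has taken for a name from the list of things; names that differ only in an ending like _2 or _b are one class to them, and where a whole thing is asked for, a point or a joint stands for the part that bears it (a point fixed in the world has none). Each returns a list of dicts, best first, with "p" (0 to 1); they miss things now and then, are a little off and sometimes report something else, mostly with a low value. They report only what shows in the picture. A call takes as long as a camera call.
- r.find_in(camera, thing): "extent" ([left, top, right, bottom] in pixels, round what is visible of it).
- r.masks_of(camera, thing): "region" (420x560 bool, what is visible of it) and "extent" ([left, top, right, bottom] in pixels, round what is visible of it).
The state is a dict: "time": time; "joint_positions": joint angles; "qd": joint speeds; "effort": joint torques, N m; "tool_pos": TCP position; "eef_rot": TCP orientation; "wrist_force": force on the tool from outside, world axes, zero at the start; "wrist_torque": the same for the moment, N m; "gripper_width": opening from 0.0 (shut) to 1.0 (fully open).
Only numpy, scipy, OpenCV 4.12 (cv2) and the standard library are available. Lean on these libraries where they do the work, as an engineer would, in place of code of your own. Each camera call takes 0.05 s, during which the arm holds its last target. There are 200 camera calls.

## Working session

There is one attempt and no reset: what is moved stays moved. The work goes in short steps, Python scripts to look and compute and a tool call to move; the robot and the scene stay as the last step left them, time stands still between calls to the robot, and variables do not carry over. Pictures are saved under pics/ and viewed, about 8 in all and at most 12, crops included, and the job is handed in when it is done.

Besides the shell and the picture viewer there is one more tool, called after "Call:" in YAML: its name, and indented under it one key for each argument. step_arm: Moves the arm, as the interface text tells. Its arguments: {"type":"object","properties":{"rows":{"type":"array"}},"required":["rows"]}

```bash
mkdir -p pics; cat > h.py <<'E'
from plant import r
import numpy as np, cv2
from scipy.spatial.transform import Rotation as Ro
def save(cam,name,crop=None,s=1):
    im=r.snapshot(cam)[:,:,::-1]
    if crop: im=im[crop[1]:crop[3],crop[0]:crop[2]]
    cv2.imwrite('pics/'+name,cv2.resize(im,None,fx=s,fy=s))
def back(cam,u,v,z):
    c=r.camera_model(cam);R=np.array(c['R']);t=np.array(c['t'])
    d=R.T@np.array([(u-c['cx'])/c['fx'],(v-c['cy'])/c['fy'],1]);o=-R.T@t
    return o+d*(z-o[2])/d[2]
def proj(cam,X):
    c=r.camera_model(cam);p=np.array(c['R'])@X+np.array(c['t'])
    return np.array([c['fx']*p[0]/p[2]+c['cx'],c['fy']*p[1]/p[2]+c['cy']])
E
python3 - <<'E'
from h import *
a=r.snapshot('top')[:,:,::-1];b=r.snapshot('side')[:,:,::-1]
cv2.imwrite('pics/a.png',a);cv2.imwrite('pics/b.png',b)
o=r.observe();print(o['time'],o['tool_pos'],o['eef_rot'],Ro.from_rotvec(o['eef_rot']).as_matrix().round(3).tolist(),o['wrist_force'])
Z=dict(left_latch_top=.093,right_latch_top=.093,start_key_top=.072,small_key_top=.072,square_key_top=.072,lid_lip=.1,jar=.085,tin=.055,shaker=.085,tub=.05,honing_steel=.02,knife=.02)
for cam in ['top','side']:
  for k,z in Z.items():
    for d in r.find_in(cam,k)[:2]:
      e=d['extent'];print(cam,k,round(d['p'],2),np.round(e),back(cam,(e[0]+e[2])/2,(e[1]+e[3])/2,z).round(3))
E
```

```text
0.1 [0.15384394 0.60545498 0.23079233] [-1.02464622  1.3174944   1.02351477] [[-0.0, -0.969, 0.246], [-0.001, 0.246, 0.969], [-1.0, -0.0, -0.001]] [ 0.02404453 -0.13758166 -0.92234318]
top left_latch_top 0.52 [270. 157. 399. 244.] [ 0.543 -0.095  0.093]
top right_latch_top 0.72 [378. 180. 392. 196.] [ 0.58  -0.242  0.093]
top right_latch_top 0.51 [337. 218. 345. 226.] [ 0.48  -0.111  0.093]
top start_key_top 0.62 [338. 216. 344. 224.] [ 0.489 -0.113  0.072]
top square_key_top 0.61 [335. 214. 346. 228.] [ 0.487 -0.112  0.072]
top lid_lip 0.94 [291. 164. 376. 215.] [ 0.575 -0.091  0.1  ]
top jar 0.85 [370. 228. 391. 248.] [ 0.434 -0.224  0.085]
top jar 0.72 [378. 180. 395. 197.] [ 0.58  -0.248  0.085]
top tin 0.81 [384. 155. 412. 174.] [ 0.662 -0.295  0.055]
top tin 0.75 [449. 211. 463. 305.] [ 0.378 -0.447  0.055]
top shaker 0.45 [292. 258. 303. 276.] [0.354 0.016 0.085]
top tub 0.81 [236. 192. 272. 244.] [0.5   0.142 0.05 ]
top honing_steel 0.86 [450. 212. 464. 306.] [ 0.376 -0.465  0.02 ]
top knife 0.91 [ 84. 199. 107. 293.] [0.424 0.619 0.02 ]
side left_latch_top 0.41 [296. 217. 379. 267.] [ 0.566 -0.115  0.093]
side right_latch_top 0.6 [289. 214. 303. 224.] [0.521 0.043 0.093]
side right_latch_top 0.48 [362. 264. 380. 273.] [ 0.579 -0.253  0.093]
side start_key_top 0.62 [308. 254. 316. 260.] [ 0.482 -0.112  0.072]
side lid_lip 0.9 [296. 218. 382. 267.] [ 0.563 -0.126  0.1  ]
side jar 0.61 [307. 278. 333. 316.] [ 0.409 -0.263  0.085]
side tin 0.93 [398. 271. 418. 301.] [ 0.648 -0.325  0.055]
side tin 0.31 [268. 200. 404. 310.] [ 0.556 -0.125  0.055]
side shaker 0.68 [250. 241. 262. 266.] [ 0.347 -0.029  0.085]
side tub 0.65 [253. 202. 299. 235.] [0.498 0.128 0.05 ]
side honing_steel 0.83 [300. 351. 407. 415.] [ 0.366 -0.47   0.02 ]
side honing_steel 0.5 [313. 255. 317. 260.] [ 0.52  -0.069  0.02 ]
side knife 0.74 [168. 158. 229. 180.] [0.413 0.615 0.02 ]
```

View pics/a.png

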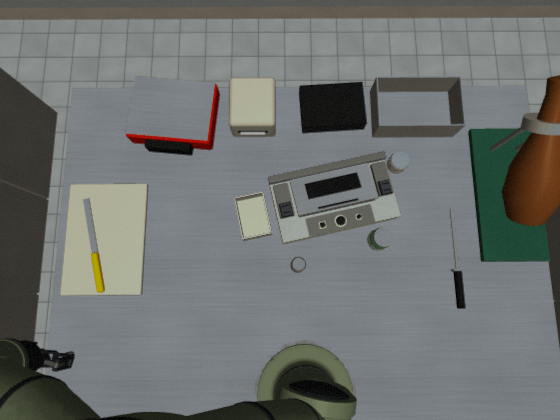

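View pics/b.png

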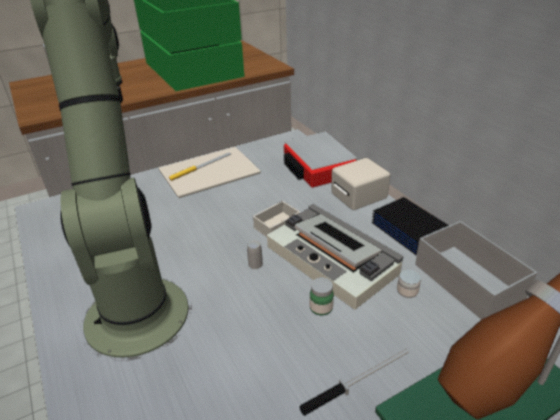

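The overview shows the sealer at about (335,200) in the top view, with its latches near (285,210) and (384,187). The keys are near (322,225), (340,221) and (359,217). I'll zoom in next.

```bash
python3 - <<'E'
from h import *
a=cv2.imread('pics/a.png')[145:255,260:410];b=cv2.imread('pics/b.png')[190:310,260:410]
a=cv2.resize(a,None,fx=5,fy=5,interpolation=cv2.INTER_CUBIC);cv2.imwrite('pics/a2.png',a)
b=cv2.resize(b,None,fx=5,fy=5,interpolation=cv2.INTER_CUBIC);cv2.imwrite('pics/b2.png',b)
E
```

```text
(no output)
```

View pics/a2.png

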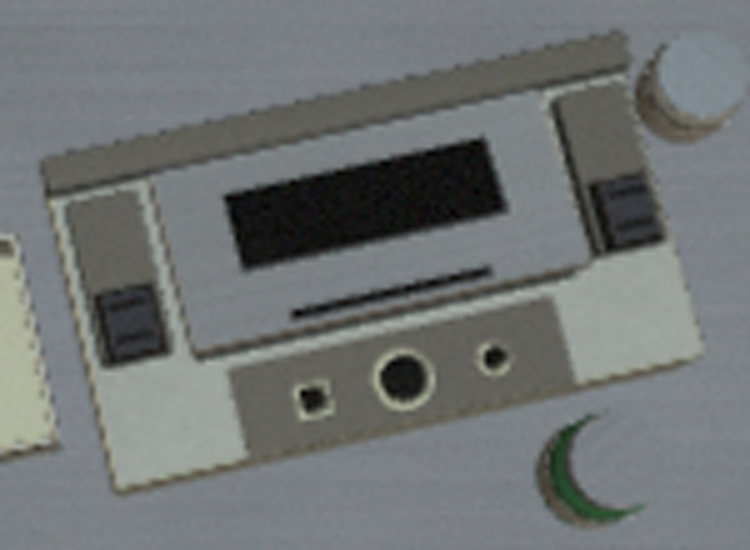

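View pics/b2.png

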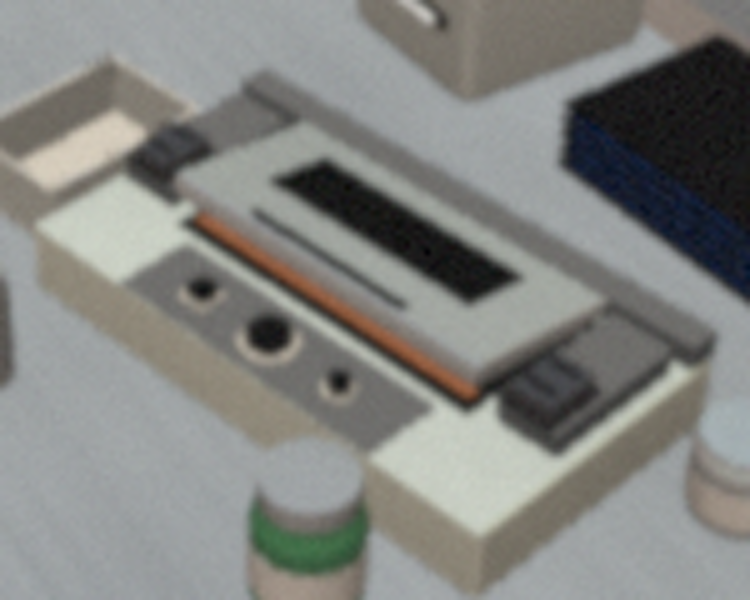

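The top crop shows the caps at (133,323) and (630,210), the square key at (313,399), the start key at (404,379) and the small key at (494,357). The row therefore runs square, start, small from left to right. The jar stands in front of the right end and the lid is ajar. I'll fit the sealer's pose from both views.

```bash
python3 - <<'E'
from h import *
from scipy.optimize import least_squares
P={'top':[((133,322),(-10,150,93)),((628,208),(-10,-150,93)),((404,378),(-75,0,72)),((313,399),(-75,55,72)),((494,357),(-75,-55,72)),((118,490),(-100,180,60)),((703,353),(-100,-180,60))],
'side':[((170,150),(-10,150,93)),((553,380),(-10,-150,93)),((269,333),(-75,0,72)),((204,288),(-75,55,72)),((340,381),(-75,-55,72)),((483,540),(-100,-180,60)),((38,225),(-100,180,60))]}
O={'top':(260,145),'side':(260,190)}
def W(q,m):
    c,s=np.cos(q[2]),np.sin(q[2]);x,y,z=np.array(m)/1000
    return np.array([q[0]+c*x-s*y,q[1]+s*x+c*y,z])
def f(q,cams=('top','side')):
    return np.concatenate([proj(c,W(q,m))-(np.array(p)+.5)/5+.5-O[c] for c in cams for p,m in P[c]])
for cams in [('top',),('side',),('top','side')]:
    s=least_squares(f,[.56,-.1,-.23],args=(cams,),loss='soft_l1');q=s.x;print(cams,q.round(4),f(q,cams).round(1).tolist())
for n,m in dict(lip=(-25,0,100),L=(-10,150,94),R=(-10,-150,94),S=(-75,0,72)).items(): print(n,W(q,m).round(4))
E
```

```text
('top',) [ 0.5621 -0.0953  0.2222] [-0.6, -0.0, 0.2, -0.1, 0.1, -0.1, 0.1, -0.0, 0.2, -0.1, -0.7, 0.3, 0.6, 0.0]
('side',) [ 0.5606 -0.095   0.2194] [0.4, -1.5, 0.3, 0.4, 0.2, 0.0, -0.3, -0.0, 0.1, -0.0, -0.0, 0.0, -1.3, 0.2]
('top', 'side') [ 0.5614 -0.0951  0.2204] [-0.7, 0.1, 0.2, 0.2, -0.0, 0.2, -0.1, 0.2, 0.1, 0.2, -0.8, 0.4, 0.5, 0.4, 0.6, -1.5, 0.6, 0.3, 0.5, -0.0, 0.0, -0.1, 0.4, -0.1, 0.3, -0.1, -1.0, 0.1]
lip [ 0.537  -0.1005  0.1   ]
L [0.5189 0.0491 0.094 ]
R [ 0.5844 -0.2436  0.094 ]
S [ 0.4882 -0.1115  0.072 ]
```

Call:
step_arm:
  rows:
    - [[0,-0.03,0],-0.117,0]
    - [[0,-0.03,0],-0.117,0]
    - [[0,-0.03,0],-0.117,0]
    - [[0,-0.03,0],-0.117,0]
    - [[0,-0.03,0],0,0]
    - [[0,-0.03,0],0,0]

```text
time: 1.9
tool_pos: [0.3326, 0.61, 0.2314]
eef_rot: [-1.369, 1.097, 1.369]
wrist_force: [0.4, 0.3, 0.7]
gripper_width: 0.003
```

```bash
cat >> h.py <<'E'
q=np.array([.5614,-.0951,.2204])
G=dict(lip=(-25,0),L=(-10,150),R=(-10,-150),S=(-75,0))
def delta(n,z):
    c,s=np.cos(q[2]),np.sin(q[2]);x,y=np.array(G[n])/1000
    T=np.array([q[0]+c*x-s*y,q[1]+s*x+c*y,z]);o=r.observe();M=Ro.from_rotvec(o['eef_rot']).as_matrix()
    print(n,'tool delta',(M.T@(T-o['tool_pos'])).round(4),'R0',M[:,2].round(3),o['tool_pos'],o['time'],o['wrist_force'].round(2),o['gripper_width'])
E
python3 -c "
from h import *
delta('lip',.15)"
```

```text
lip tool delta [ 0.0813 -0.0451 -0.7381] R0 [-0.217  0.976  0.   ] [0.33255989 0.61003036 0.23137408] 1.9 [0.43 0.27 0.66] 0.0031230596931549875
```

Call:
step_arm:
  rows:
    - [[0,0,-0.03],0,0]
    - [[0,0,-0.04],0,0]
    - [[0,0,-0.04],0,0]
    - [[0,0,-0.04],0,0]
    - [[0,0,-0.04],0,0]
    - [[0,0,-0.04],0,0]
    - [[0,0,-0.04],0,0]
    - [[0,0,-0.04],0,0]
    - [[0,0,-0.04],0,0]
    - [[0,0,-0.04],0,0]

```text
time: 2.9
tool_pos: [0.4161, 0.2278, 0.2315]
eef_rot: [-1.369, 1.097, 1.369]
wrist_force: [1.5, 1.0, -0.2]
gripper_width: 0.0
```

Call:
step_arm:
  rows:
    - [[0,0,-0.04],0,0]
    - [[0,0,-0.04],0,0]
    - [[0,0,-0.04],0,0]
    - [[0,0,-0.04],0,0]
    - [[0,0,-0.04],0,0]
    - [[0,0,-0.04],0,0]
    - [[0.02,-0.01,-0.04],0,0]
    - [[0.02,-0.01,-0.04],0,0]
    - [[0.01,-0.01,-0.02],0,0]
    - [[0.01,-0.01,0],0,0]

```text
time: 3.9
tool_pos: [0.5294, -0.0969, 0.1706]
eef_rot: [-1.366, 1.101, 1.365]
wrist_force: [0.1, 0.5, -0.5]
gripper_width: 0.001
```

```bash
python3 -c "
from h import *
delta('lip',.08)
save('side','c.png',(200,90,480,300),2.8)"
```

```text
lip tool delta [ 0.0906 -0.0067 -0.0051] R0 [-0.213  0.977 -0.001] [ 0.52935816 -0.09691809  0.17059213] 3.9 [ 0.11  0.49 -0.47] 0.0007430342729766033
```

View pics/c.png

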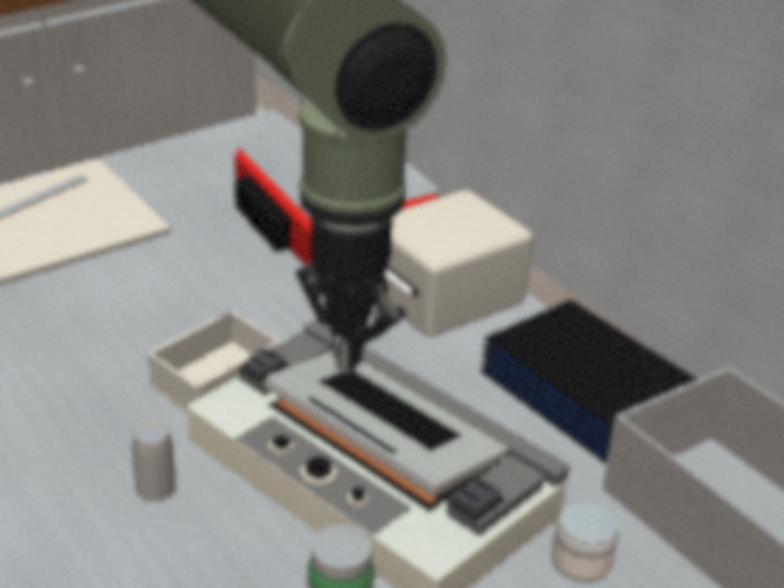

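The closed fingertips hang over the lid at crop (345,365), which agrees with the fit. I'll push the lid down now.

Call:
step_arm:
  rows:
    - [[0.02,-0.006,-0.005],0,0]
    - [[0.015,0,0],0,0]
    - [[0.01,0,0],0,0]
    - [[0.01,0,0],0,0]
    - [[0.01,0,0],0,0]
    - [[0.008,0,0],0,0]
    - [[0.008,0,0],0,0]
    - [[0.005,0,0],0,0]
    - [[0.003,0,0],0,0]
    - [[0,0,0],0,0]

```text
time: 4.95
tool_pos: [0.5359, -0.0973, 0.082]
eef_rot: [-1.369, 1.098, 1.369]
wrist_force: [0.3, 0.4, 0.4]
gripper_width: 0.0
```

Call:
step_arm:
  rows:
    - [[0.002,0,0],0,0]
    - [[0,0,0],0,0]
    - [[0,0,0],0,0]

```text
time: 5.25
tool_pos: [0.5361, -0.0973, 0.0804]
eef_rot: [-1.369, 1.097, 1.368]
wrist_force: [0.2, -0.6, 0.3]
gripper_width: 0.0
```

```bash
python3 -c "
from h import *
delta('lip',.08)"
```

```text
lip tool delta [ 0.0004 -0.0002 -0.0034] R0 [-0.217  0.976 -0.   ] [ 0.53606584 -0.09731128  0.0804261 ] 5.25 [ 0.22 -0.63  0.33] 0.00040502789661034367
```

Call:
step_arm:
  rows:
    - [[0.001,0,0],0,0]
    - [[0.001,0,0],0,0]
    - [[0,0,0],0,0]

```text
time: 5.55
tool_pos: [0.5362, -0.0973, 0.0798]
eef_rot: [-1.369, 1.097, 1.368]
wrist_force: [-9.6, 1.4, 33.2]
gripper_width: 0.001
```

The wrist force is 33 N at z = 0.080, so the lid is on its stop. I'll lift and go to the left latch.

Call:
step_arm:
  rows:
    - [[-0.02,0,0],0,0]
    - [[-0.03,0,0],0,0]
    - [[0,-0.005,0.04],0,0]
    - [[0,-0.005,0.04],0,0]
    - [[0,-0.005,0.04],0,0]
    - [[0,0,0.026],0,0]
    - [[0,0,0],0,0]

```text
time: 6.25
tool_pos: [0.5182, 0.0524, 0.1283]
eef_rot: [-1.371, 1.094, 1.373]
wrist_force: [0.8, -1.2, -0.6]
gripper_width: 0.003
```

```bash
python3 -c "
from h import *
delta('L',.084)
save('side','d.png',(200,90,480,300),2.8)"
```

```text
L tool delta [ 0.0443  0.0001 -0.0035] R0 [-0.222  0.975  0.001] [0.51816169 0.05243436 0.1283091 ] 6.25 [ 0.84 -1.22 -0.56] 0.003101475194794629
```

View pics/d.png

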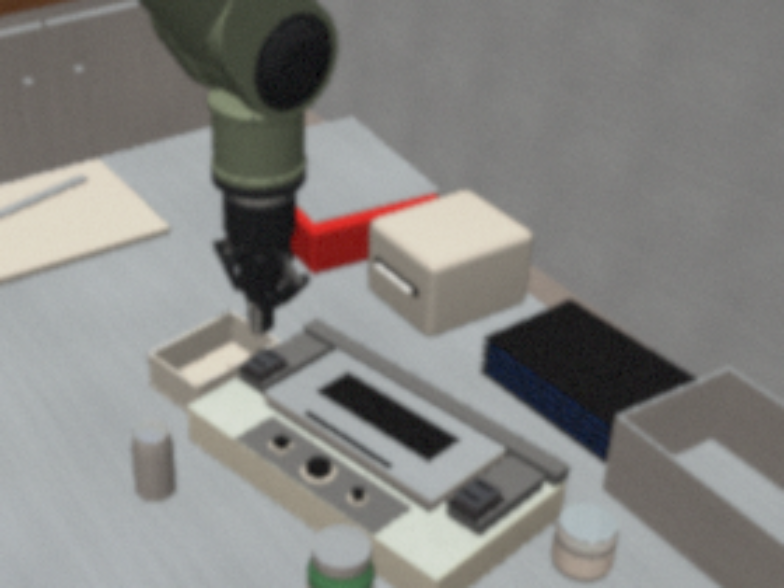

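The lid lies flat, with no orange seal showing. The fingertips at crop (262,330) are over the left cap at (263,362). I'll press the left latch.

Call:
step_arm:
  rows:
    - [[0.015,0,-0.003],0,0]
    - [[0.012,0,0],0,0]
    - [[0.006,0,0],0,0]
    - [[0.003,0,0],0,0]
    - [[0.003,0,0],0,0]
    - [[0.003,0,0],0,0]
    - [[0.002,0,0],0,0]
    - [[0,0,0],0,0]
    - [[0,0,0],0,0]

```text
time: 7.2
tool_pos: [0.5196, 0.0458, 0.0844]
eef_rot: [-1.369, 1.097, 1.369]
wrist_force: [-0.1, -0.3, -0.7]
gripper_width: 0.001
```

Call:
step_arm:
  rows:
    - [[0.001,0,0],0,0]
    - [[0.001,0,0],0,0]
    - [[0,0,0],0,0]

```text
time: 7.5
tool_pos: [0.5197, 0.0458, 0.0836]
eef_rot: [-1.369, 1.096, 1.368]
wrist_force: [-7.7, -1.3, 30.5]
gripper_width: -0.003
```

The left latch is on its stop at z = 0.084 with 30 N. Next is the right latch.

Call:
step_arm:
  rows:
    - [[-0.02,0,0],0,0]
    - [[-0.03,0,0],0,0]
    - [[0,0,-0.04],0,0]
    - [[0,0,-0.04],0,0]
    - [[0,0,-0.04],0,0]
    - [[0,0,-0.04],0,0]
    - [[0,0,-0.04],0,0]
    - [[0,0,-0.04],0,0]
    - [[0,0,-0.04],0,0]
    - [[0,0,-0.017],0,0]

```text
time: 8.5
tool_pos: [0.5839, -0.2485, 0.1323]
eef_rot: [-1.368, 1.1, 1.366]
wrist_force: [0.1, -0.6, 0.3]
gripper_width: 0.003
```

Call:
step_arm:
  rows:
    - [[0,0,0],0,0]
    - [[0,0,0],0,0]

```text
time: 8.7
tool_pos: [0.5839, -0.2434, 0.132]
eef_rot: [-1.368, 1.097, 1.37]
wrist_force: [-0.4, 0.8, 0.6]
gripper_width: -0.002
```

```bash
python3 -c "
from h import *
delta('R',.084)
save('side','e.png',(200,90,480,300),2.8)"
```

```text
R tool delta [ 0.048  -0.0005 -0.0004] R0 [-0.218  0.976  0.001] [ 0.58389727 -0.24342338  0.13202454] 8.7 [-0.41  0.84  0.64] -0.001741893607773982
```

View pics/e.png

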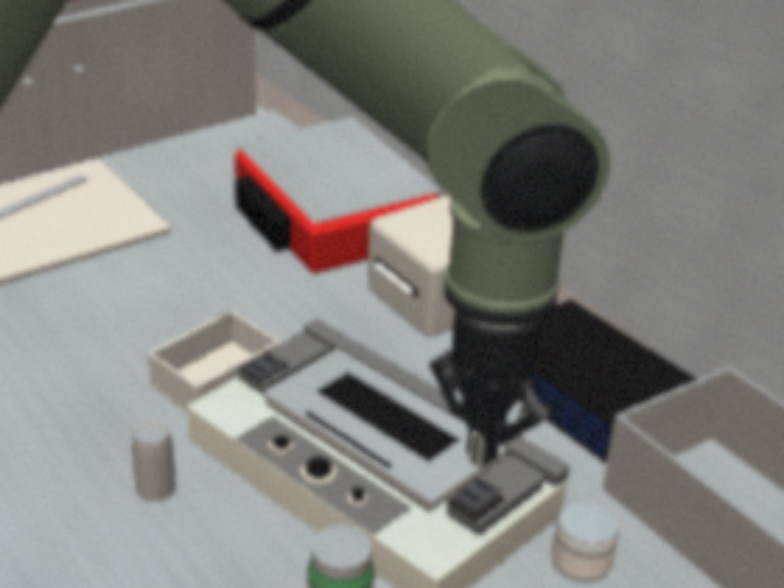

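The left cap has sunk to (265,367). The tip at (483,455) is over the right cap at (475,497). I'll press the right latch.

Call:
step_arm:
  rows:
    - [[0.015,0,0],0,0]
    - [[0.015,0,0],0,0]
    - [[0.006,0,0],0,0]
    - [[0.003,0,0],0,0]
    - [[0.003,0,0],0,0]
    - [[0.003,0,0],0,0]
    - [[0.003,0,0],0,0]
    - [[0,0,0],0,0]
    - [[0,0,0],0,0]

```text
time: 9.65
tool_pos: [0.5841, -0.2447, 0.0843]
eef_rot: [-1.369, 1.098, 1.368]
wrist_force: [-0.0, 0.4, 0.4]
gripper_width: 0.003
```

Call:
step_arm:
  rows:
    - [[0.001,0,0],0,0]
    - [[0.001,0,0],0,0]
    - [[0,0,0],0,0]

```text
time: 9.95
tool_pos: [0.5842, -0.2448, 0.0838]
eef_rot: [-1.369, 1.097, 1.368]
wrist_force: [-7.2, 2.9, 22.9]
gripper_width: 0.003
```

The right latch is on its stop at z = 0.084 with 23 N. Next is the start key.

Call:
step_arm:
  rows:
    - [[-0.02,0,0],0,0]
    - [[-0.03,0,0],0,0]
    - [[0,0.015,0.04],0,0]
    - [[0,0.02,0.04],0,0]
    - [[0,0.02,0.04],0,0]
    - [[0,0.01,0.031],0,0]
    - [[0,0,0],0,0]
    - [[0,0,0],0,0]
    - [[0,0,0],0,0]

```text
time: 10.85
tool_pos: [0.4883, -0.112, 0.1324]
eef_rot: [-1.369, 1.098, 1.368]
wrist_force: [-1.4, 0.3, 0.1]
gripper_width: 0.003
```

```bash
python3 -c "
from h import *
delta('S',.067)
save('side','f.png',(260,170,420,290),4.8)"
```

```text
S tool delta [ 0.0654 -0.      0.0005] R0 [-0.217  0.976 -0.001] [ 0.48828236 -0.11197898  0.13239444] 10.85 [-1.37  0.3   0.14] 0.0029729183244343468
```

View pics/f.png

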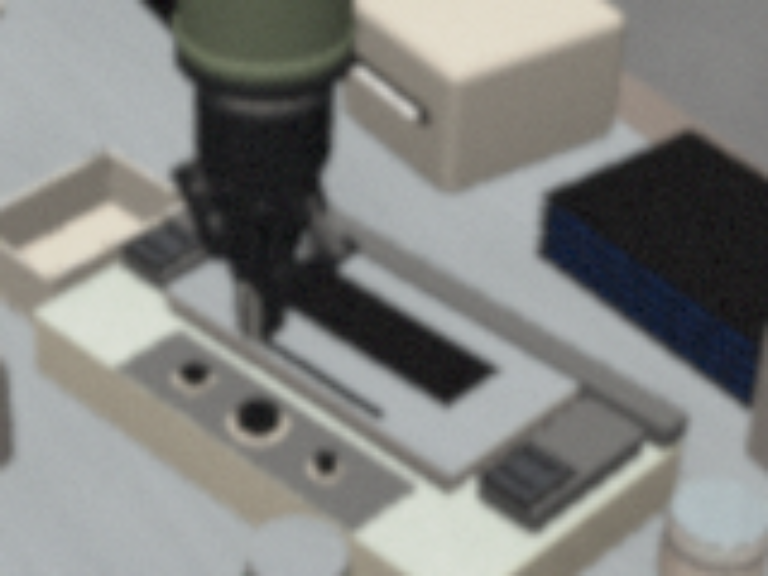

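Both caps are down, and the tip at crop (255,335) is above the start key at (258,415). I'll press it.

Call:
step_arm:
  rows:
    - [[0.02,0,0],0,0]
    - [[0.02,0,0],0,0]
    - [[0.013,0,0],0,0]
    - [[0.006,0,0],0,0]
    - [[0.003,0,0],0,0]
    - [[0.003,0,0],0,0]
    - [[0,0,0],0,0]
    - [[0,0,0],0,0]

```text
time: 11.7
tool_pos: [0.4878, -0.1114, 0.0678]
eef_rot: [-1.369, 1.097, 1.368]
wrist_force: [-2.1, -2.4, 3.3]
gripper_width: 0.005
```

Call:
step_arm:
  rows:
    - [[0.001,0,0],0,0]
    - [[0.001,0,0],0,0]
    - [[0,0,0],0,0]

```text
time: 12.0
tool_pos: [0.488, -0.1113, 0.0665]
eef_rot: [-1.369, 1.097, 1.368]
wrist_force: [-8.8, -1.3, 31.2]
gripper_width: -0.001
```

The force went through the spring range (3 N at z = 0.0678) and reached 31 N on the stop at 0.0665, so the key was right in. I'll let it go and retract clear.

Call:
step_arm:
  rows:
    - [[-0.02,0,0],0,0]
    - [[-0.03,0,0],0,0]
    - [[-0.04,0,0],0,0]
    - [[-0.04,0,0],0,0]
    - [[0,0.02,0.04],0,0]
    - [[0,0.02,0.04],0,0]
    - [[0,0,0.04],0,0]
    - [[0,0,0.04],0,0]
    - [[0,0,0.04],0,0]
    - [[0,0,0],0,0]

```text
time: 13.0
tool_pos: [0.4044, 0.08, 0.1956]
eef_rot: [-1.373, 1.092, 1.373]
wrist_force: [-0.6, -0.5, 0.0]
gripper_width: 0.0
```

Call:
step_arm:
  rows:
    - [[0,0,0],0,0]
    - [[0,0,0],0,0]
    - [[0,0,0],0,0]

```text
time: 13.3
tool_pos: [0.4054, 0.0745, 0.1953]
eef_rot: [-1.368, 1.098, 1.367]
wrist_force: [-0.8, 0.0, 0.3]
gripper_width: 0.001
```

```bash
python3 -c "
from h import *
delta('S',.067)
save('side','g.png',(230,170,430,320),4)"
```

```text
S tool delta [ 0.1284 -0.0407 -0.1995] R0 [-0.216  0.976 -0.   ] [0.40539524 0.07449642 0.19531321] 13.3 [-0.84  0.03  0.3 ] 0.0011085637129492132
```

View pics/g.png

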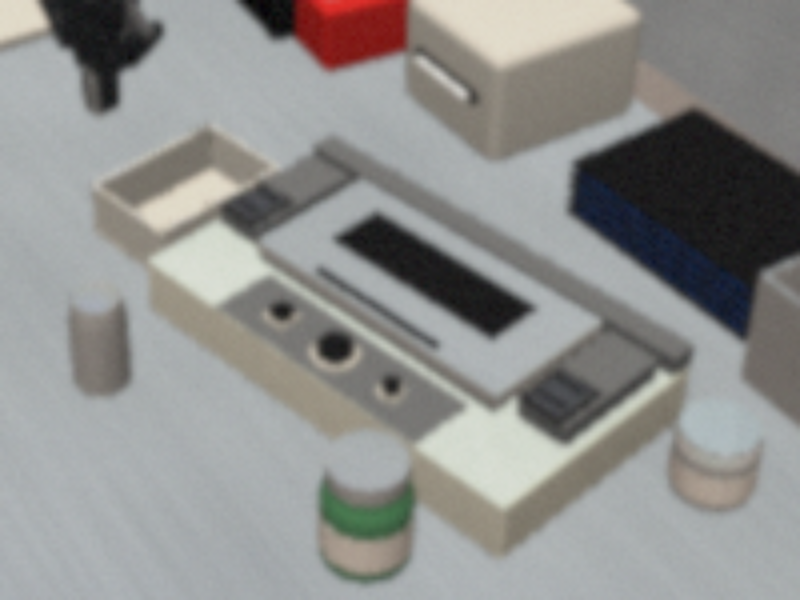

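The lid is flat, both caps at (257,207) and (560,393) are low, and the start key at (335,346) is out again. The jar, tin, shaker and tub are where they stood, and the gripper is clear.

```bash
python3 -c "
from h import *
r.close_job()"
```

```text
the job is handed in; nothing more can be done
```

I pushed the lid shut, then the left latch, then the right latch, and pressed and released the start key. All pushes were made with closed fingertips. The job was handed in at about 13 s of the 51 s allowed; `r.close_job()` gives no verdict.

Each push ended on a hard stop:

| Part | Height of fingertips at stop | Upward force |
|---|---|---|
| Lid | 0.080 m | 33 N |
| Left latch | 0.084 m | 30 N |
| Right latch | 0.084 m | 23 N |
| Start key | 0.0665 m | 31 N |

- **Last picture:** it shows the lid flat, both latch caps low, the start key out again and the gripper clear. The jar, tin, shaker and tub look unmoved. The honing steel and knife were outside that crop, but the arm never went low near them.
- **What disagreed:** the detection networks were unreliable for the latches and keys. I used hand-read pixels from both cameras instead, and the resulting sealer pose agreed to about 2 mm between the two views. The joint values themselves could not be read directly.

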